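Load a row of cartons into a stock lane and shut the gate

ROBOT

A 6-joint arm with a two-finger parallel gripper is mounted at the origin on the work surface. World frame = base frame: x ahead of the robot, y to its left, z up, the work surface at z = 0. Lengths are in m, angles in degrees, forces in N, time in s.
With the tool pointing down it reaches from about 0.25 to 0.775 m from the base axis. Payload 4 kg.
Tool frame: the origin (TCP) lies midway between the tips of the shut fingers; the grasp point (between the pads) lies 19 mm behind it; z points along the fingers, x is the direction in which the jaws open and shut, and the axes are right-handed (so a half turn about z gives the same grasp; the last joint's range is limited). The gripper opens to 94 mm and grips with 3 to 60 N. Pads are 16 mm wide; open, the fingers measure 119 mm over their backs; the gripper's body (75 mm by 177 mm) begins 78 mm behind the grasp point.
Start: joints at [68.463, 4.996, 78.535, -0, 96.463, -5.907], TCP at [0.148, 0.53, 0.206] pointing down, gripper open.
Joint ranges: [-177.83, 177.83], [-43.37, 116.18], [15.69, 146.23], [-61.86, 241.86], [9.47, 152.12], [-147.06, 147.06]. Speed limits (degrees/s): [159.86, 159.86, 180, 180, 180, 180].

INTERFACE

Orientations are given as [roll, pitch, yaw] about the fixed x, y, z axes, in that order (R = Rz(yaw) Ry(pitch) Rx(roll)).
In Python, from workcell import status, snapshot, camera_info, ticket, finder gives the robot as it stands.
- The arm moves only by the shell command python3 -m handwheel 'ROWS' [FORCE]. ROWS is JSON, a list of rows, each a list of 3 entries, a list of its own where there are three numbers: the opening, from 0 (shut) to 1 (fully open), then the shift along the tool's x, y, z in mm, then the turn, a rotation vector about the tool's x, y, z in degrees. A call has 1 to 5 rows; each row is the pose to reach, as a shift and turn from the pose commanded when the call began, along the tool's axes at that moment; what a row does not reach only later rows make up. A row lasts 1/12 s, in which the tool goes at most 41.7 mm and 7.16 degrees, less where a joint would pass 70% of its speed; a pose out of reach is approached as far as the arm can. A call with a gripper value outside its range is refused whole. The fingers move at their own pace and stop on an object; FORCE is the grip in N (left out, the last holds). Time passes only in rows, so rows that repeat a pose let the fingers close. It gives the time, the measured TCP pose, the force and the opening at its end, in the units of the state.
- status.get_state(): the state, without advancing time (a new reading comes with each control period).
- snapshot(name): name is "scene" or "top" or "wrist"; returns (picture, depth): 420x560x3 uint8, red, green, blue; 420x560 float32, m along the optical axis (not along the pixel's ray), 0 where there is no reading.
- camera_info(name): a dict with "fovy" (degrees; the focal length in pixels is half the picture's height over the tangent of half this angle, whatever the lens; pixels are square), "cx", "cy" (the principal point, pixels), "extrinsics" (4x4, takes a point from world to camera coordinates). Camera axes: x right, y down, z forward; pixel columns grow to the right and rows downward; lengths in m; the calibration is good to about 2 mm. The wrist camera is an equidistant fisheye: a pixel r from the principal point sees the ray r / f radians off the axis. A picture is of the moment at which its call begins: read the wrist's pose just before it. camera_info takes no time and is no camera call; for the wrist camera it gives the pose at the moment of the call.
- ticket.hand_in(): hands the job in, once; it reports no verdict.
Trained networks look in the newest picture that a camera, given by its name, has taken for a name from the list of things; names that differ only in an ending like _2 or _b are one class to them, and where a whole thing is asked for, a point or a joint stands for the part that bears it (a point fixed in the world has none). Each returns a list of dicts, best first, with "confidence" (0 to 1); they miss things now and then, are a little off and sometimes report something else, mostly with a low value. They report only what shows in the picture. A call takes as long as a camera call. They do not tell look-alikes from the thing itself.
- finder.search_frame(camera, label): "centre" ([x, y, z] in m, in the coordinates of the camera as it stood for that picture, good to about 4 mm: the middle of the surface that is visible of it).
- finder.outline_of(camera, label): "pixels" (420x560 bool, what is visible of it).
- finder.place_of(camera, label): "centre" ([x, y, z] in m, in the coordinates of the camera as it stood for that picture, good to about 4 mm: a listed point, or the origin of a listed thing).
The state is a dict: "clock": time; "joint_positions": joint angles; "dq": joint speeds; "tau": joint torques, N m; "position": TCP position; "eef_rot": TCP orientation; "ft_force": force on the tool from outside, world axes, zero at the start; "ft_torque": the same for the moment, N m; "gripper_width": finger opening in m.
Only numpy, scipy, OpenCV 4.12 (cv2) and the standard library are available. Lean on these libraries where they do the work, as an engineer would, in place of code of your own. Each camera call takes 0.05 s, during which the arm holds its last target.

TASK

Push the four cartons standing in front of the stock lane in as one block: first close the row up while it is still outside the lane, then, without lifting a carton or letting any step out of line, slide the row in from its tail until it is pressed firmly home against the sprung pad of the yellow stop, gently enough not to upset the stop. Let the row rest snug against the pad, swing the red gate fully shut across the mouth, and leave everything else on the bench alone.

Things in the scene. Friction and masses are not known exactly. Their poses are not given: they have to be found in the camera images.
- lane: Fixed stock lane on the bench: two steel rails 20 mm high, inner faces 56 mm apart, no floor (cartons slide on the bench). Origin: on the bench, midway between the rails at the mouth. x points into the lane, the way to push; y level across, z up. Rails run from x = 0 to 255 mm, flaring to 80 mm apart over the first 50 mm. Place and heading vary.
- stop_unit: Yellow stop block at the lane's far end. Origin: on the bench, centre line, lane x = 255 mm, axes as the lane's. Before it a hand-set carriage holds a black rubber pad, 44 mm wide, 15 to 55 mm above the bench. The carriage is set differently each time: the pad's face lies anywhere from lane x = 195 to 225 mm. This is not measured: feel for it.
- stop_top (a point): Centre of the stop block's top, 60 mm up, 15 mm behind its front. The pad before it gives on a spring, about 7 N per mm. A firm press is about 10 N on the pad (under 6 N is not firm); over 20 N upsets the stop and spoils the job. Sliding the row itself takes 2 to 12 N more (friction, masses and rubbing on the rails vary).
- carton1: Carton white with red labels; the leading one, nearest the lane. 44 mm along its own x (the direction of the row), 50 mm along y, 60 mm high, about 0.13 kg (varies). Origin: centre of its underside. The four stand on the bench one behind another before the mouth, roughly on its centre line, gaps about 5 to 15 mm, a few mm out of line and a few degrees twisted.
- carton2: Carton red with white labels; second. 44 mm along its own x (the direction of the row), 50 mm along y, 60 mm high, about 0.13 kg (varies). Origin: centre of its underside.
- carton3: Carton plain brown cardboard with white labels; third. 44 mm along its own x (the direction of the row), 50 mm along y, 60 mm high, about 0.13 kg (varies). Origin: centre of its underside.
- carton4: Carton blue with white labels; the tail of the row, farthest from the lane. 44 mm along its own x (the direction of the row), 50 mm along y, 60 mm high, about 0.13 kg (varies). Origin: centre of its underside.
- gate (a joint): Red swinging gate bar at the lane's mouth, angle q in rad: 0 closed (square across the lane), 1.75 to 2.1 open at the start (pointing back from the mouth, beside the row). Bar 100 mm long, its top 24 mm up. Knob at lane x = -20 - 90 sin q, y = -60 + 90 cos q (mm). Light friction holds it where left (under 1 N at the knob); firm end at 0.
- gate_knob (a point): Top of the gate's black upright round knob, 14 mm in diameter; it stands from the bar (24 mm) up to 60 mm above the bench, 90 mm from the gate's upright hinge, which is at lane x = -20 mm, y = -60 mm.
- spare_carton: Bystander: green carton, same size as the others, beside the lane. Origin: centre of its underside.
- tape_roll: Bystander: empty brown cardboard tape core lying flat, 76 mm across, 25 mm high. Origin: centre of its underside.
- screwdriver: Bystander: screwdriver with orange handle 160 mm long, lying on the bench beyond the row.
- spray_can: Bystander: white and blue can, 54 mm across, 150 mm high. Origin: centre of its underside.
- paint_tub: Bystander: open white tub, 110 mm across, 100 mm high. Origin: centre of its underside.
- elbow: Bystander: grey pipe elbow, arms 70 mm long and 40 mm thick, lying on the bench.
Not all that is in view belongs to the job. Several things have the shape of the carton4; the one meant has the colours described above.

How it is judged:
By the outcome, as a careful person would: the job done as asked, in the order asked, and still so for the second after the job is handed in, with the robot touching nothing.
It also fails if it takes over 67 s, if anything falls off the work surface, if the arm or the gripper's body presses on something with over 40 N, if the wrist force passes 120 N, or if a joint passes its speed limit or range.

## Working session

There is one attempt and no reset: what is moved stays moved. The work goes in short steps, Python scripts to look and compute and a shell command to move; the robot and the scene stay as the last step left them, time stands still between calls to the robot, and variables do not carry over. Pictures are saved under pics/ and viewed, and the job is handed in when it is done.

```bash
ls; mkdir -p pics
python3 - <<'E'
from workcell import status, snapshot, camera_info
import cv2,numpy as np
print(status.get_state())
for n in ("scene","top"):
    p,d=snapshot(n); cv2.imwrite(f"pics/{n}0.png",p[:,:,::-1]); np.save(f"{n}0d.npy",d)
    print(n,camera_info(n))
E
```

```text
pics
{'clock': 0.0, 'joint_positions': array([ 6.84649814e+01,  5.03708744e+00,  7.86252199e+01, -8.69672737e-04,
        9.64621198e+01, -5.90542297e+00]), 'dq': array([ 0.03178687,  0.03567262, -0.03264448,  0.03829106, -0.05432212,
       -0.05973796]), 'tau': array([ 1.81675296e-04, -3.40186501e+01, -3.02422607e+01,  7.17567257e-02,
        3.30996746e-02, -2.01961711e-04]), 'position': array([0.14796792, 0.5291459 , 0.20431926]), 'eef_rot': array([-1.79988058e+02,  1.23855726e-01,  7.43703204e+01]), 'ft_force': array([-0.55389172,  0.36274321, -0.86436263]), 'ft_torque': array([-0.01173618,  0.01374698, -0.01304604]), 'gripper_width': 0.09431413372315615}
scene {'fovy': 50.04402925526878, 'cx': 283.95655293970424, 'cy': 207.57750853528083, 'extrinsics': array([[-0.72794157,  0.6856148 ,  0.00578101,  0.40012522],
       [ 0.45330946,  0.48758635, -0.74617028, -0.22239363],
       [-0.51440413, -0.54054778, -0.66573005,  1.26833501],
       [ 0.        ,  0.        ,  0.        ,  1.        ]])}
top {'fovy': 56.674949872643474, 'cx': 283.60014316978334, 'cy': 209.0653941534758, 'extrinsics': array([[-2.67983972e-02, -9.99638233e-01, -2.29125614e-03,
         3.97914152e-02],
       [-9.97183564e-01,  2.68930661e-02, -7.00121626e-02,
         5.83320363e-01],
       [ 7.00484533e-02,  4.08589218e-04, -9.97543506e-01,
         9.93391866e-01],
       [ 0.00000000e+00,  0.00000000e+00,  0.00000000e+00,
         1.00000000e+00]])}
```

View pics/scene0.png

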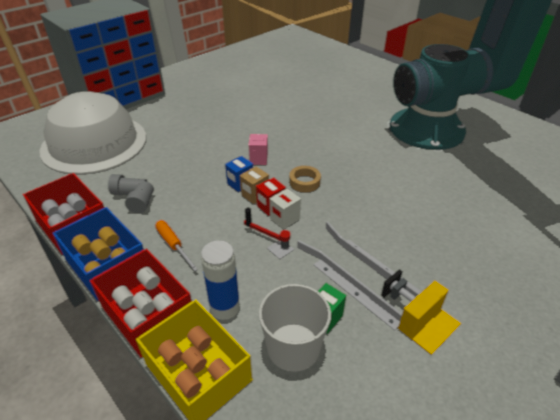

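View pics/top0.png

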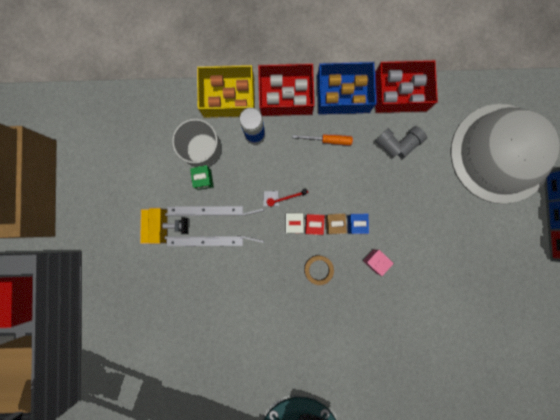

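The scene view shows white, red, brown and blue cartons from (286,208) to (239,172). In the top view they run from (294,223) to (359,224), the lane lies to their left with the yellow stop at (152,226), and the gate hinge is at (270,202) with the knob at (304,191). The carton look-alikes in the top view are:
- Blue at (359,224): blue with a white label and last in the row, so this is carton4.
- Pink at (379,262): a distractor.
- Green at (201,177): the spare carton.

Next I'll enlarge the top view and measure.

```bash
cat > h.py <<'E'
import numpy as np,cv2
from workcell import status, snapshot, camera_info, finder
def rays(n,ci,u,v):
    f=210/np.tan(np.radians(ci["fovy"]/2)); x=(np.asarray(u,float)-ci["cx"]); y=(np.asarray(v,float)-ci["cy"])
    if n=="wrist":
        r=np.hypot(x,y)+1e-9; t=r/f; return np.stack([x/r*np.sin(t),y/r*np.sin(t),np.cos(t)],-1)
    return np.stack([x/f,y/f,np.ones_like(x)],-1)
def deproj(n,ci,d):
    v,u=np.mgrid[:420,:560]; r=rays(n,ci,u,v); r=r/r[...,2:3]
    P=r*d[...,None]; E=ci["extrinsics"]; return (P-E[:3,3])@E[:3,:3]
def onplane(n,ci,u,v,z):
    E=ci["extrinsics"]; r=rays(n,ci,u,v)@E[:3,:3]; c=-E[:3,:3].T@E[:3,3]
    return c+r*((z-c[2])/r[...,2])[...,None]
def project(n,ci,P):
    E=ci["extrinsics"]; p=np.asarray(P)@E[:3,:3].T+E[:3,3]
    f=210/np.tan(np.radians(ci["fovy"]/2))
    if n=="wrist":
        rr=np.hypot(p[...,0],p[...,1])+1e-12; t=np.arctan2(rr,p[...,2]); return np.stack([ci["cx"]+f*t*p[...,0]/rr,ci["cy"]+f*t*p[...,1]/rr],-1)
    return np.stack([ci["cx"]+f*p[...,0]/p[...,2],ci["cy"]+f*p[...,1]/p[...,2]],-1)
def rect(n,ci,img,z,x0,x1,y0,y1,mm=1.0):
    # image with rows = world x descending, cols = world y descending (as top view)
    xs=np.arange(x1,x0,-mm/1000); ys=np.arange(y1,y0,-mm/1000)
    Y,X=np.meshgrid(ys,xs); q=project(n,ci,np.stack([X,Y,np.full_like(X,z)],-1)).astype(np.float32)
    return cv2.remap(img,q[...,0],q[...,1],cv2.INTER_CUBIC)
E
python3 - <<'E'
from h import *
ci=camera_info("top"); p=cv2.imread("pics/top0.png"); d=np.load("top0d.npy")
cv2.imwrite("pics/top0crop.png",cv2.resize(p[180:270,125:385],None,fx=3,fy=3,interpolation=cv2.INTER_CUBIC))
P=deproj("top",ci,d); print("table z",np.median(P[300:350,150:350,2]))
m=(P[...,2]>.05)&(P[...,2]<.07)
n,l,s,c=cv2.connectedComponentsWithStats(m.astype(np.uint8))
for i in range(1,n):
    if s[i,4]>60:
        q=P[l==i]; (a,b),w,an=cv2.minAreaRect((q[:,:2]*1000).astype(np.float32)); print(c[i].round(0),s[i,4],q.mean(0).round(4),np.round([a,b],1),np.round(w,1),round(an,1))
E
```

```text
table z 6.826200670471453e-05
[417.  72.] 286 [ 0.9241 -0.3281  0.06  ] [ 927.1 -325.3] [162.5  78.5] 52.5
[353.  71.] 242 [ 0.9303 -0.1642  0.0602] [ 928.  -169.3] [161.2  79.5] 53.7
[397.  98.] 218 [ 0.8588 -0.2737  0.06  ] [ 858.8 -273.1] [175.4  86.1] 52.3
[218.  75.] 237 [0.9294 0.1841 0.0598] [926.8 189.3] [ 80.  164.5] 36.8
[287.  68.] 189 [0.943  0.005  0.0599] [943.4   6. ] [135.1  33.1] 75.6
[395.  74.] 73 [ 0.9228 -0.2734  0.0525] [ 921.8 -274.2] [29.4 21.8] 90.0
[215.  79.] 77 [0.922 0.191 0.053] [921.4 190.9] [29.1 21.6] 88.3
[361.  79.] 76 [ 0.9126 -0.1834  0.0526] [ 911.3 -183.5] [21.7 28.3] 0.3
[347.  87.] 80 [ 0.8922 -0.1488  0.0528] [ 892.7 -149.2] [29.5 17.6] 85.2
[272.  97.] 82 [0.8724 0.045  0.0526] [872.5  44.9] [28.4 21.2] 88.4
[299. 100.] 74 [ 0.8626 -0.0242  0.0529] [863.5 -24.4] [28.4 19.5] 88.5
[347. 107.] 153 [ 0.8385 -0.1448  0.0606] [ 838.7 -144.1] [138.6   5.7] 88.3
[286. 108.] 155 [0.8384 0.0106 0.0598] [838.4  10.2] [  2.9 139.7] 0.1
[222. 110.] 123 [0.8381 0.1752 0.0599] [838.2 174.4] [  3.4 118.4] 0.2
[487. 160.] 660 [ 0.6927 -0.4909  0.0618] [ 704.
[... 191 characters left out ...]
8 0.2332 0.0595] [669.2 233.9] [50.6 44. ] 7.9
[557. 193.] 235 [ 0.604 -0.665  0.055] [ 596.7 -662.4] [ 15.5 141.7] 88.3
[155. 226.] 469 [0.5487 0.3475 0.0595] [549.3 348.7] [31.7 87.9] 88.8
[294. 224.] 349 [ 0.5444 -0.0015  0.0599] [545.8  -2.2] [42.5 49.9] 88.5
[315. 225.] 354 [ 0.5405 -0.0523  0.0599] [540.8 -52. ] [42.9 47.7] 88.1
[337. 224.] 359 [ 0.541  -0.1071  0.0597] [ 541.2 -107.5] [49.9 44.1] 1.8
[359. 223.] 365 [ 0.5404 -0.1638  0.0594] [ 540.4 -163.7] [44.8 47.6] 88.5
[182. 225.] 64 [0.5477 0.2794 0.0542] [547.3 279.5] [43.   8.1] 0.5
[379. 263.] 381 [ 0.4418 -0.2098  0.0595] [ 441.3 -210.7] [50.6 44.1] 44.4
[ 68. 330.] 675 [0.2984 0.5608 0.0585] [297.8 561.6] [  8.  377.9] 90.0
```

View pics/top0crop.png

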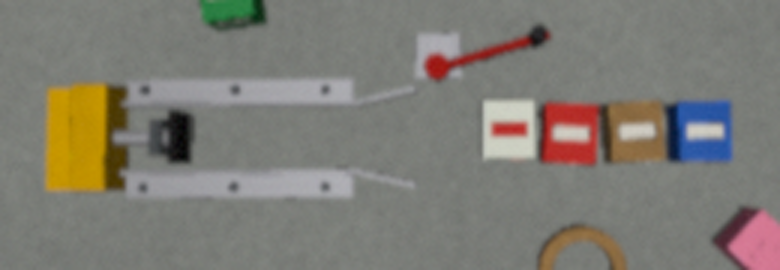

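The enlarged crop confirms the tail is blue with a white label at (703,130). The row runs white, red, brown, blue, and the gate is open at about 1.8 rad. Now the lane axis from the rails.

Run:
```python
from h import *
ci=camera_info("top"); p=cv2.imread("pics/top0.png"); d=np.load("top0d.npy")
P=deproj("top",ci,d)
m=(P[...,2]>.014)&(P[...,2]<.026)&(P[...,1]>0.05)&(P[...,1]<.32)&(abs(P[...,0]-.548)<.08)
q=P[m]
for sgn in (1,-1):
    s=q[(q[:,0]-.548)*sgn>0.015]; s=s[(s[:,1]>.14)&(s[:,1]<.30)]
    xs=[];
    for y0 in np.arange(.145,.30,.015):
        t=s[abs(s[:,1]-y0)<.0075]; 
        if len(t)>3: xs.append((y0,t[:,0].min(),t[:,0].max()))
    xs=np.array(xs); print(sgn,len(s),s[:,2].mean()); print(xs.round(4)); print(np.polyfit(xs[:,0],xs[:,1:],1))
print("rail y ext",q[:,1].min(),q[:,1].max())
R=rect("top",ci,p,.02,.46,.64,-.2,.38,1/1.35); 
cv2.imwrite("pics/rect.png",R)
for lab in ("lane","stop_unit","stop_top","gate_knob","carton1","carton4"):
    snapshot
ci=camera_info("top"); snapshot("top")
for lab in ("lane","stop_top","gate_knob"):
    for r in finder.place_of("top",lab)[:1]:
        E=ci["extrinsics"]; print(lab,r["confidence"],((np.array(r["centre"])-E[:3,3])@E[:3,:3]).round(4))
```

```text
1 124 0.020102930698821284
[[0.145  0.5717 0.575 ]
 [0.16   0.5723 0.5753]
 [0.175  0.5725 0.5756]
 [0.19   0.5731 0.5759]
 [0.205  0.5733 0.5764]
 [0.22   0.5737 0.5769]
 [0.235  0.5739 0.5772]
 [0.25   0.5747 0.5775]
 [0.265  0.575  0.5781]
 [0.28   0.5652 0.5783]
 [0.295  0.5759 0.5788]]
[[0.00222269 0.0259513 ]
 [0.57234188 0.57111624]]
-1 127 0.019977196876579787
[[0.145  0.5122 0.515 ]
 [0.16   0.5125 0.5154]
 [0.175  0.5129 0.5158]
 [0.19   0.5133 0.5162]
 [0.205  0.5137 0.5166]
 [0.22   0.5141 0.517 ]
 [0.235  0.5145 0.5174]
 [0.25   0.5149 0.5178]
 [0.265  0.5153 0.5182]
 [0.28   0.5157 0.5313]
 [0.295  0.5161 0.519 ]]
[[0.02661876 0.05744785]
 [0.50825345 0.50552542]]
rail y ext 0.07771819973915425 0.31986387735169863
stop_top 0.65 [0.5483 0.3512 0.0571]
gate_knob 0.51 [ 0.6261 -0.0305  0.0601]
```

View pics/rect.png

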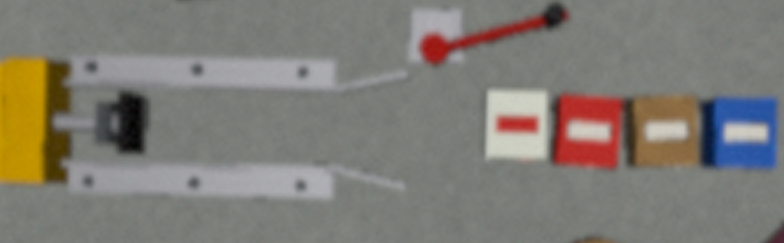

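```bash
cat >> h.py <<'E'
LD=np.array([.02659,.99965]); LC=np.array([.5454,.22]); MOUTH=LC+LD*((.0785-.22)/LD[1])
LN=np.array([-LD[1],LD[0]])  # lane y
def lane(p): d=np.asarray(p)[...,:2]-MOUTH; return np.stack([d@LD,d@LN],-1)*1000
def world(lx,ly): return MOUTH+LD*lx/1000+LN*ly/1000
def go(lx,ly,z,st=None):
    st=st or status.get_state(); p=st["position"]; r,pi,yw=st["eef_rot"]
    from scipy.spatial.transform import Rotation as R
    Rm=R.from_euler("xyz",[r,pi,yw],degrees=True); 
    T=np.append(world(lx,ly),z); 
    ty=np.degrees(np.arctan2(LD[1],LD[0]))-90
    Rt=R.from_euler("xyz",[180,0,ty],degrees=True)
    print("shift",(Rm.inv().apply(T-p)*1000).round(1),"turn",(Rm.inv()*Rt).as_rotvec(degrees=True).round(2),"lane now",lane(p).round(1),"z",round(p[2]*1000,1),"F lane",(st["ft_force"][:2]@LD).round(2),"t",round(st["clock"],2))
E
python3 -c "
from h import *
print(MOUTH); go(-80,0,.2)"
python3 -m handwheel '[[0.8,[-28,34,0],[0,0,7]],[0.8,[-54,69,0],[0,0,14]],[0.8,[-80,103,0],[0,0,21]],[0.8,[-106,137,0],[0,0,28]],[0.8,[-130,168,0],[0,0,35]]]' 3; python3 -c "
from h import *
go(-80,0,.2)"
```

```text
[0.5416362 0.0785   ]
shift [-405.9  520.     5.3] turn [2.000e-02 4.000e-02 7.589e+01] lane now [440.4 405.4] z 205.1 F lane 0.26 t 0.3
clock: 0.72
position: [0.2731, 0.361, 0.2055]
eef_rot: [180.0, -0.0, 39.1]
ft_force: [0.4, 0.4, -0.7]
gripper_width: 0.0752
shift [-21.7 449.3   5.5] turn [-1.000e-02 -3.000e-02  4.061e+01] lane now [275.2 276. ] z 205.5 F lane 0.36 t 0.72
```

```bash
python3 -m handwheel '[[0.8,[-2,40,0],[0,0,7]],[0.8,[-4,80,0],[0,0,14]],[0.8,[-6,120,0],[0,0,21]],[0.8,[-8,160,0],[0,0,28]],[0.8,[-10,200,0],[0,0,35]]]'; python3 -c "
from h import *
go(-80,0,.2)"
```

```text
clock: 1.13
position: [0.3923, 0.1998, 0.2057]
eef_rot: [-180.0, -0.1, 4.0]
ft_force: [1.9, 0.9, 0.1]
gripper_width: 0.0753
shift [132.7 211.1   5.8] turn [-0.03 -0.05  5.55] lane now [117.3 152.5] z 205.7 F lane 0.91 t 1.13
```

```bash
python3 -m handwheel '[[0.8,[20,33,0],[0,0,5.5]],[0.8,[43,68,0],[0,0,5.5]],[0.8,[65,103,0],[0,0,5.5]],[0.8,[87,138,0],[0,0,5.5]],[0.8,[109,173,0],[0,0,5.5]]]'
python3 - <<'E'
from h import *
import time
ci=camera_info("wrist"); p,d=snapshot("wrist"); cv2.imwrite("pics/w1.png",p[:,:,::-1])
for z,nm in ((.06,"w1r60"),(.02,"w1r20")):
    R=rect("wrist",ci,p[:,:,::-1],z,.44,.66,-.22,.34,1/1.4); cv2.imwrite(f"pics/{nm}.png",R)
go(-80,0,.2)
import pickle; pickle.dump(ci,open("w1ci.pkl","wb")); np.save("w1d.npy",d)
E
```

```text
clock: 1.55
position: [0.5143, 0.0354, 0.2056]
eef_rot: [-180.0, -0.0, -1.2]
ft_force: [0.2, 1.4, -0.0]
gripper_width: 0.0753
shift [22.3 29.9  4.8] turn [ 0.32 -0.15 -0.01] lane now [-50.   22.3] z 204.5 F lane -3.0 t 1.6
```

View pics/w1.png

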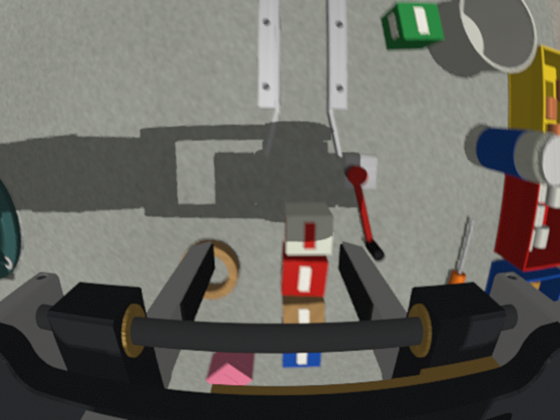

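View pics/w1r60.png

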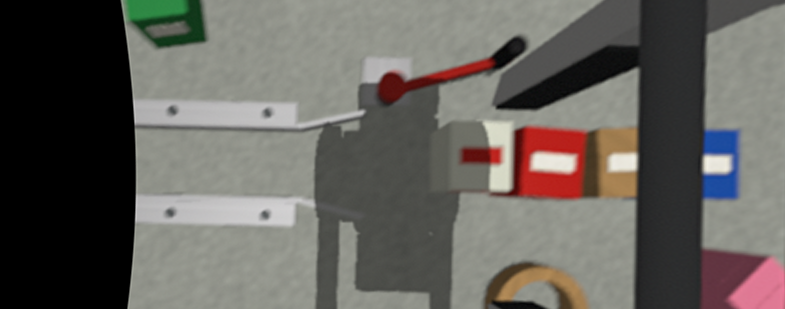

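View pics/w1r20.png

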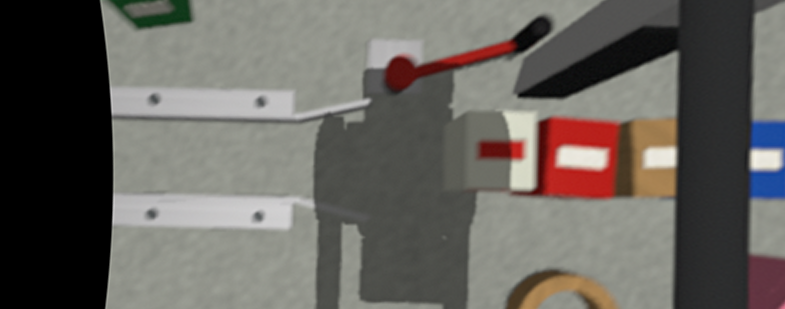

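The wrist picture agrees with the top view: row at columns 285-330 heading to the rails, gate clear to the right. The two cameras differ by about 2.5 mm in world x, so I'll aim between them. I plan to square each carton with a light squeeze first.

```bash
python3 -m handwheel '[[0.8,[22,30,20],[0,0,0.3]],[0.8,[22,30,60],[0,0,0.3]],[0.8,[22,30,100],[0,0,0.3]],[0.8,[22,30,130],[0,0,0.3]],[0.8,[22,30,130],[0,0,0.3]]]'; python3 -c "
from h import *
go(-80,-1.3,.013)"
```

```text
clock: 2.02
position: [0.5291, 0.0073, 0.0674]
eef_rot: [-179.9, 0.9, -1.5]
ft_force: [-1.0, 0.7, -0.8]
gripper_width: 0.0749
shift [12.8  8.6 54.2] turn [-0.06  0.89  0.06] lane now [-71.5  10.6] z 67.4 F lane 0.64 t 2.02
```

```bash
python3 -m handwheel '[[0.8,[0,0,0],[0,0,0]]]'; python3 -c "
from h import *
go(-80,-1.3,.013)"
```

```text
clock: 2.1
position: [0.5334, 0.0072, 0.0739]
eef_rot: [-180.0, 0.3, -1.4]
ft_force: [0.3, -0.4, 0.8]
gripper_width: 0.0751
shift [ 7.9  8.6 60.9] turn [-0.03  0.26  0.09] lane now [-71.5   6.4] z 73.9 F lane -0.36 t 2.1
```

```bash
python3 -m handwheel '[[0.8,[6,8,0],[0,0,0]],[0.8,[6,8,0],[0,0,0]],[0.8,[6,8,0],[0,0,0]]]'; python3 -c "
from h import *
go(-80,-1.3,.013)"
```

```text
clock: 2.35
position: [0.5431, -0.0017, 0.0787]
eef_rot: [180.0, -0.3, -1.5]
ft_force: [0.4, 0.1, 0.4]
gripper_width: 0.0751
shift [-2.7 -0.2 65.7] turn [ 0.02 -0.34  0.07] lane now [-80.2  -3.6] z 78.7 F lane 0.06 t 2.35
```

```bash
python3 -m handwheel '[[0.8,[-1,0,20],[0,0,0]],[0.8,[-2,0,40],[0,0,0]],[0.8,[-2,0,60],[0,0,0]],[0.8,[-2,0,60],[0,0,0]],[0.8,[-2,0,60],[0,0,0]]]'; python3 -c "
from h import *
go(-80,-1.3,.013)"
```

```text
clock: 2.77
position: [0.5387, -0.0011, 0.016]
eef_rot: [-180.0, 0.0, -1.4]
ft_force: [-0.7, 0.0, -0.1]
gripper_width: 0.0753
shift [2.1 0.4 3. ] turn [-0.01  0.01  0.1 ] lane now [-79.6   0.8] z 16.0 F lane -0.0 t 2.77
```

```bash
python3 -m handwheel '[[0.72,[2,0,1],[0,0,0.1]],[0.66,[2,0,1],[0,0,0.1]],[0.61,[2,0,1],[0,0,0.1]],[0.57,[2,0,1],[0,0,0.1]],[0.54,[2,0,1],[0,0,0.1]]]' 3;python3 -m handwheel '[[0.52,[0,0,0],[0,0,0]],[0.5,[0,0,0],[0,0,0]],[0.5,[0,0,0],[0,0,0]]]'; python3 -c "
from h import *
go(-80,-1.3,.013)"
```

```text
clock: 3.18
position: [0.5422, -0.0013, 0.0159]
eef_rot: [180.0, -0.2, -1.5]
ft_force: [0.2, -0.2, 1.4]
gripper_width: 0.0516
clock: 3.43
position: [0.5419, -0.0013, 0.0156]
eef_rot: [180.0, -0.2, -1.5]
ft_force: [1.9, -0.3, 4.4]
gripper_width: 0.0498
shift [-1.1  0.3  2.6] turn [ 0.   -0.16 -0.01] lane now [-79.7  -2.4] z 15.6 F lane -0.21 t 3.43
```

```bash
python3 -m handwheel '[[0.5,[-1,0,0],[0,0,0]],[0.5,[-1,0,0],[0,0,0]],[0.6,[-1,0,0],[0,0,0]],[0.68,[-1,0,0],[0,0,0]],[0.70,[-1,0,0],[0,0,0]]]';python3 -m handwheel '[[0.7,[0,10,0],[0,0,0]],[0.7,[0,30,0],[0,0,0]],[0.7,[0,51,0],[0,0,0]],[0.7,[0,51,0],[0,0,0]],[0.7,[0,51,0],[0,0,0]]]'; python3 -c "
from h import *
go(-131,-1.3,.015)"
```

```text
clock: 3.85
position: [0.5376, -0.001, 0.0128]
eef_rot: [-180.0, 0.3, -1.5]
ft_force: [0.1, 0.6, -0.7]
gripper_width: 0.0649
clock: 4.27
position: [0.5375, -0.0531, 0.0138]
eef_rot: [-180.0, 0.1, -1.7]
ft_force: [-0.7, 0.1, 0.3]
gripper_width: 0.0657
shift [ 1.9 -0.7 -1.2] turn [-0.04  0.1  -0.14] lane now [-131.7    0.6] z 13.8 F lane 0.09 t 4.27
```

```bash
python3 -m handwheel '[[0.67,[2,-0.5,-1],[0,0,-0.1]],[0.62,[2,-0.5,-1],[0,0,-0.1]],[0.58,[2,-0.5,-1],[0,0,-0.1]],[0.55,[2,-0.5,-1],[0,0,-0.1]],[0.53,[2,-0.5,-1],[0,0,-0.1]]]' 3;python3 -m handwheel '[[0.51,[0,0,0],[0,0,0]],[0.51,[0,0,0],[0,0,0]],[0.51,[0,0,0],[0,0,0]]]'; python3 -c "
from h import *
go(-131,-1.3,.015)"
```

```text
clock: 4.68
position: [0.5406, -0.0511, 0.0155]
eef_rot: [-180.0, -0.0, -1.4]
ft_force: [0.4, 0.4, 0.0]
gripper_width: 0.0505
clock: 4.93
position: [0.5404, -0.0514, 0.0155]
eef_rot: [-180.0, -0.0, -1.4]
ft_force: [1.4, 0.5, 0.3]
gripper_width: 0.051
shift [-0.9  1.2  0.5] turn [-0.02 -0.01  0.11] lane now [-129.8   -2.2] z 15.5 F lane 0.55 t 4.93
```

```bash
python3 -m handwheel '[[0.56,[0,0,0],[0,0,0]],[0.62,[0,0,0],[0,0,0]],[0.70,[0,0,0],[0,0,0]]]';python3 -m handwheel '[[0.7,[1.5,10,0],[0,0,0]],[0.7,[1.5,30,0],[0,0,0]],[0.7,[1.5,54,0],[0,0,0]],[0.7,[1.5,54,0],[0,0,0]],[0.7,[1.5,54,0],[0,0,0]]]'; python3 -c "
from h import *
go(-186,-1.3,.015)"
```

```text
clock: 5.18
position: [0.5402, -0.0519, 0.0154]
eef_rot: [180.0, 0.0, -1.4]
ft_force: [0.9, -0.7, -0.3]
gripper_width: 0.062
clock: 5.6
position: [0.5404, -0.1071, 0.0155]
eef_rot: [-180.0, 0.0, -1.6]
ft_force: [0.8, 0.0, 0.1]
gripper_width: 0.066
shift [-2.4  0.4  0.5] turn [-0.01  0.   -0.05] lane now [-185.6   -3.7] z 15.5 F lane 0.07 t 5.6
```

```bash
python3 -m handwheel '[[0.67,[-1.5,0,0],[0,0,0]],[0.62,[-1.5,0,0],[0,0,0]],[0.58,[-1.5,0,0],[0,0,0]],[0.55,[-1.5,0,0],[0,0,0]],[0.53,[-1.5,0,0],[0,0,0]]]' 3;python3 -m handwheel '[[0.51,[0,0,0],[0,0,0]],[0.51,[0,0,0],[0,0,0]],[0.51,[0,0,0],[0,0,0]]]'; python3 -c "
from h import *
go(-186,-1.3,.015)"
python3 -m handwheel '[[0.56,[0,0,0],[0,0,0]],[0.62,[0,0,0],[0,0,0]],[0.69,[0,0,0],[0,0,0]]]';python3 -m handwheel '[[0.69,[-1.5,10,0],[0,0,0]],[0.69,[-1.5,30,0],[0,0,0]],[0.69,[-1.5,56,0],[0,0,0]],[0.69,[-1.5,56,0],[0,0,0]],[0.69,[-1.5,56,0],[0,0,0]]]'; python3 -c "
from h import *
go(-242,-1.3,.015)"
```

```text
clock: 6.02
position: [0.5392, -0.1051, 0.0155]
eef_rot: [-180.0, -0.0, -1.4]
ft_force: [0.7, 0.2, -0.3]
gripper_width: 0.0511
clock: 6.27
position: [0.5391, -0.1053, 0.0155]
eef_rot: [-180.0, -0.0, -1.4]
ft_force: [0.5, 0.5, -1.2]
gripper_width: 0.0505
shift [-1.   2.2  0.5] turn [-0.03 -0.    0.11] lane now [-183.8   -2.3] z 15.5 F lane 0.48 t 6.27
clock: 6.52
position: [0.5388, -0.1058, 0.0154]
eef_rot: [180.0, 0.0, -1.4]
ft_force: [0.6, 1.0, -0.4]
gripper_width: 0.0616
clock: 6.93
position: [0.5358, -0.1631, 0.0154]
eef_rot: [-180.0, 0.0, -1.6]
ft_force: [0.4, 1.0, 0.1]
gripper_width: 0.065
shift [0.7 0.4 0.4] turn [-0.01  0.   -0.06] lane now [-241.6   -0.6] z 15.4 F lane 1.03 t 6.93
```

```bash
python3 -m handwheel '[[0.67,[1.7,0,0],[0,0,0]],[0.62,[1.7,0,0],[0,0,0]],[0.58,[1.7,0,0],[0,0,0]],[0.55,[1.7,0,0],[0,0,0]],[0.53,[1.7,0,0],[0,0,0]]]' 3;python3 -m handwheel '[[0.51,[0,0,0],[0,0,0]],[0.51,[0,0,0],[0,0,0]],[0.51,[0,0,0],[0,0,0]]]'; python3 -c "
from h import *
go(-242,-1.3,.015)"
python3 -m handwheel '[[0.56,[0,0,0],[0,0,0]],[0.62,[0,0,0],[0,0,0]],[0.66,[0,0,0],[0,0,0]]]';python3 -m handwheel '[[0.66,[0,10,0],[0,0,0]],[0.66,[0,30,0],[0,0,0]],[0.66,[0,54,0],[0,0,0]],[0.66,[0,54,0],[0,0,0]],[0.66,[0,54,0],[0,0,0]]]'
python3 - <<'E'
from h import *
go(-296,-1.3,.015)
p,d=snapshot("top"); cv2.imwrite("pics/top1.png",p[:,:,::-1]); ci=camera_info("top")
P=deproj("top",ci,d); m=(P[...,2]>.052)&(P[...,2]<.07)&(abs(P[...,0]-.545)<.05)&(P[...,1]<.05)
n,l,s,c=cv2.connectedComponentsWithStats(m.astype(np.uint8))
for i in range(1,n):
    if s[i,4]>60:
        q=P[l==i]; (a,b),w,an=cv2.minAreaRect((q[:,:2]*1000).astype(np.float32)); print(c[i].round(0),s[i,4],q.mean(0).round(4),np.round(w,1),round(an,1),"lane",lane(q.mean(0)).round(1),lane(np.array([a,b])/1000).round(1))
cv2.imwrite("pics/top1r.png",rect("top",ci,p[:,:,::-1],.06,.44,.66,-.24,.3,1/1.4))
E
```

```text
clock: 7.35
position: [0.538, -0.1611, 0.0155]
eef_rot: [-180.0, -0.0, -1.4]
ft_force: [1.2, 1.0, 0.6]
gripper_width: 0.0504
clock: 7.6
position: [0.5378, -0.1613, 0.0155]
eef_rot: [-180.0, 0.0, -1.4]
ft_force: [0.6, 0.5, -0.1]
gripper_width: 0.0503
shift [-1.3  2.2  0.5] turn [-0.03  0.    0.11] lane now [-239.8   -2.6] z 15.5 F lane 0.51 t 7.6
clock: 7.85
position: [0.5377, -0.1618, 0.0155]
eef_rot: [180.0, 0.0, -1.4]
ft_force: [-0.9, 0.7, -0.7]
gripper_width: 0.0608
clock: 8.27
position: [0.5363, -0.2171, 0.0154]
eef_rot: [-180.0, -0.0, -1.6]
ft_force: [0.4, 0.2, 0.3]
gripper_width: 0.0619
shift [-1.2  0.3  0.4] turn [-0.01 -0.   -0.05] lane now [-295.7   -2.5] z 15.4 F lane 0.24 t 8.27
[558. 211.] 68 [ 0.5588 -0.6635  0.0544] [12.8 62.7] 85.8 lane [-741.3  -36.9] [-740.4  -40.5]
[337. 225.] 357 [ 0.5374 -0.1071  0.0597] [49.8 44.1] 0.9 lane [-185.6   -0.7] [-186.1   -0.9]
[294. 226.] 340 [ 0.5396 -0.0008  0.0599] [40.1 47.5] 88.4 lane [-79.3  -0.1] [-79.4  -0.2]
[315. 225.] 352 [ 0.5383 -0.0531  0.0596] [45.5 47.6] 88.4 lane [-131.7   -0.2] [-131.8   -0.2]
[359. 225.] 362 [ 0.5354 -0.1639  0.0598] [44.9 47.7] 88.3 lane [-2.425e+02 -2.000e-01] [-2.425e+02 -2.000e-01]
```

View pics/top1r.png

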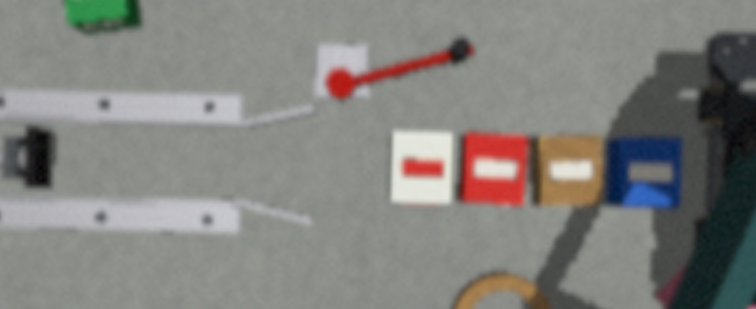

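The rectified top view shows the row straight: cartons at columns 421, 495, 570 and 645, all within 0.7 mm of the lane centre. Next I'll narrow the fingers to about 24 mm, raise the tips above rail height, and close the row up while it is still outside.

```bash
python3 -m handwheel '[[0.5,[0,0,-9],[0,0,0.1]],[0.4,[0,0,-9],[0,0,0.1]],[0.26,[0,0,-9],[0,0,0.1]],[0.26,[0,0,-9],[0,0,0.1]],[0.26,[0,0,-9],[0,0,0.1]]]' 10
python3 -m handwheel '[[0.26,[0,-3,0],[0,0,0]],[0.26,[0,-6,0],[0,0,0]],[0.26,[0,-9,0],[0,0,0]],[0.26,[0,-12,0],[0,0,0]],[0.26,[0,-15,0],[0,0,0]]]'; python3 -c "
from h import *
go(-242,-2.2,.024)"
```

```text
clock: 8.73
position: [0.5365, -0.2152, 0.0245]
eef_rot: [-180.0, -0.0, -1.5]
ft_force: [-0.6, -0.5, -0.2]
gripper_width: 0.0323
clock: 9.15
position: [0.5368, -0.2002, 0.0244]
eef_rot: [-180.0, 0.0, -1.5]
ft_force: [0.4, 0.3, 0.7]
gripper_width: 0.024
shift [ -0.4 -36.7   0.4] turn [-0.01  0.01  0.01] lane now [-278.7   -2.6] z 24.4 F lane 0.29 t 9.15
```

```bash
python3 -m handwheel '[[0.26,[-0.2,-2.5,0],[0,0,0]],[0.26,[-0.2,-5,0],[0,0,0]],[0.26,[-0.2,-7.5,0],[0,0,0]],[0.26,[-0.3,-10,0],[0,0,0]],[0.26,[-0.3,-12.5,0],[0,0,0]]]'
python3 -m handwheel '[[0.26,[0,-2.5,0],[0,0,0]],[0.26,[0,-5,0],[0,0,0]],[0.26,[0,-7.5,0],[0,0,0]],[0.26,[0,-10,0],[0,0,0]],[0.26,[0,-12.5,0],[0,0,0]]]'
python3 -m handwheel '[[0.26,[0,-2,0],[0,0,0]],[0.26,[0,-4,0],[0,0,0]],[0.26,[0,-6,0],[0,0,0]],[0.26,[0,-8,0],[0,0,0]],[0.26,[0,-10,0],[0,0,0]]]'
 python3 -c "
from h import *
go(-242,-2.2,.024)"
```

```text
clock: 9.57
position: [0.5369, -0.1881, 0.0245]
eef_rot: [180.0, -0.0, -1.5]
ft_force: [-0.0, -1.7, -0.3]
gripper_width: 0.0247
clock: 9.98
position: [0.5373, -0.1757, 0.0245]
eef_rot: [180.0, -0.0, -1.5]
ft_force: [0.3, -1.9, -0.3]
gripper_width: 0.0244
clock: 10.4
position: [0.5375, -0.1658, 0.0245]
eef_rot: [180.0, -0.0, -1.5]
ft_force: [-1.0, -2.3, -0.3]
gripper_width: 0.0243
shift [-0.2 -2.3  0.5] turn [ 0.02 -0.   -0.01] lane now [-244.3   -2.4] z 24.5 F lane -2.32 t 10.4
```

```bash
python3 -m handwheel '[[0.26,[-0.1,-2,0],[0,0,0]],[0.26,[-0.1,-4,0],[0,0,0]],[0.26,[-0.2,-6,0],[0,0,0]],[0.26,[-0.2,-8,0],[0,0,0]],[0.26,[-0.2,-10,0],[0,0,0]]]'
cat > look.py <<'E'
from h import *
import sys
nm=sys.argv[1]
go(-242,-2.2,.024)
p,d=snapshot("top"); ci=camera_info("top")
P=deproj("top",ci,d); hs=cv2.cvtColor(p,cv2.COLOR_RGB2HSV)
m=(P[...,2]>.056)&(P[...,2]<.066)&(abs(P[...,0]-.545)<.05)&(P[...,1]<.26)&(P[...,1]>-.28)
L=lane(P)
q=P[m]; ll=L[m]
print("x extent",ll[:,0].min().round(1),ll[:,0].max().round(1))
for c in np.arange(ll[:,0].min()+6,ll[:,0].max(),11):
    t=ll[abs(ll[:,0]-c)<5.5]; 
    if len(t)>5: print(c.round(0),len(t),"y",t[:,1].min().round(1),t[:,1].max().round(1),t[:,1].mean().round(1))
cv2.imwrite(f"pics/{nm}.png",rect("top",ci,p[:,:,::-1],.06,.44,.66,-.24,.3,1/1.4))
E
python3 look.py top2
```

```text
clock: 10.82
position: [0.5375, -0.1556, 0.0245]
eef_rot: [180.0, 0.0, -1.5]
ft_force: [-0.6, -3.3, -1.0]
gripper_width: 0.0243
shift [0.1 7.9 0.5] turn [ 0.01  0.   -0.01] lane now [-234.1   -2.1] z 24.5 F lane -3.35 t 10.82
x extent -216.8 -49.3
-211.0 70 y -23.9 23.6 -0.2
-200.0 81 y -23.8 23.6 -0.6
-189.0 94 y -23.8 23.6 0.8
-178.0 79 y -26.4 23.6 -1.9
-167.0 96 y -26.4 21.1 -2.8
-156.0 79 y -26.4 21.1 -2.7
-145.0 81 y -26.5 21.1 -3.3
-134.0 96 y -26.3 23.6 0.1
-123.0 80 y -24.0 23.6 -0.1
-112.0 98 y -23.8 23.6 0.3
-101.0 79 y -23.9 23.6 -0.1
-90.0 82 y -23.9 23.6 -0.9
-79.0 95 y -23.9 23.6 0.5
-68.0 78 y -23.8 23.6 -0.2
-57.0 98 y -23.9 23.6 -0.2
```

View pics/top2.png

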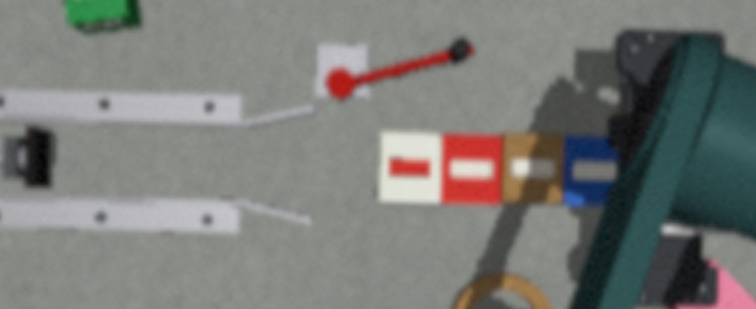

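The row is closed and straight outside the lane, with its front at about x = -50 mm. Now I'll slide it in from the tail, watching the force.

```bash
for i in 1 ; do :; done
python3 -m handwheel '[[0.26,[0,-3,0],[0,0,0]],[0.26,[0,-6,0],[0,0,0]],[0.26,[0,-9,0],[0,0,0]],[0.26,[0,-12,0],[0,0,0]],[0.26,[0,-15,0],[0,0,0]]]' | grep -E "pos|force"
python3 -m handwheel '[[0.26,[0,-3,0],[0,0,0]],[0.26,[0,-6,0],[0,0,0]],[0.26,[0,-9,0],[0,0,0]],[0.26,[0,-12,0],[0,0,0]],[0.26,[0,-15,0],[0,0,0]]]' | grep -E "pos|force"
python3 -m handwheel '[[0.26,[0,-3,0],[0,0,0]],[0.26,[0,-6,0],[0,0,0]],[0.26,[0,-9,0],[0,0,0]],[0.26,[0,-12,0],[0,0,0]],[0.26,[0,-15,0],[0,0,0]]]' | grep -E "pos|force"
python3 -c "
from h import *
go(-242,-2.2,.024)"
```

```text
position: [0.538, -0.1403, 0.0245]
ft_force: [0.5, -3.4, -0.6]
position: [0.5384, -0.1254, 0.0245]
ft_force: [-0.3, -2.8, 0.6]
position: [0.5388, -0.1104, 0.0245]
ft_force: [0.2, -3.5, -0.5]
shift [ 0.1 53.1  0.5] turn [-0.   -0.   -0.01] lane now [-188.9   -2.1] z 24.5 F lane -3.51 t 12.12
```

```bash
python3 -m handwheel '[[0.26,[0,-3,0],[0,0,0]],[0.26,[0,-6,0],[0,0,0]],[0.26,[0,-9,0],[0,0,0]],[0.26,[0,-12,0],[0,0,0]],[0.26,[0,-15,0],[0,0,0]]]' | grep -E "pos|force"
python3 -m handwheel '[[0.26,[0,-3,0],[0,0,0]],[0.26,[0,-6,0],[0,0,0]],[0.26,[0,-9,0],[0,0,0]],[0.26,[0,-12,0],[0,0,0]],[0.26,[0,-15,0],[0,0,0]]]' | grep -E "pos|force"
python3 -m handwheel '[[0.26,[0,-3,0],[0,0,0]],[0.26,[0,-6,0],[0,0,0]],[0.26,[0,-9,0],[0,0,0]],[0.26,[0,-12,0],[0,0,0]],[0.26,[0,-15,0],[0,0,0]]]' | grep -E "pos|force"
python3 look.py top3
```

```text
position: [0.5391, -0.0954, 0.0245]
ft_force: [-0.4, -4.2, -0.2]
position: [0.5395, -0.0804, 0.0245]
ft_force: [-0.4, -3.6, 0.2]
position: [0.5399, -0.0654, 0.0245]
ft_force: [-0.0, -3.0, 0.6]
shift [ 0.1 98.1  0.5] turn [-0.01  0.   -0.01] lane now [-143.9   -2.1] z 24.5 F lane -3.05 t 13.37
x extent -94.3 40.9
-88.0 67 y -26.4 23.6 -3.1
-77.0 89 y -26.4 21.1 -2.9
-66.0 88 y -26.5 21.1 -2.3
-55.0 80 y -26.5 21.1 -2.6
-44.0 95 y -26.4 23.5 -1.3
-33.0 80 y -23.9 23.5 -0.1
-22.0 97 y -23.9 23.5 0.5
-11.0 81 y -23.9 23.5 -0.8
-0.0 79 y -23.9 23.5 0.1
11.0 99 y -24.0 23.5 0.1
22.0 79 y -23.9 23.5 -0.2
33.0 97 y -23.9 23.5 0.2
```

View pics/top3.png

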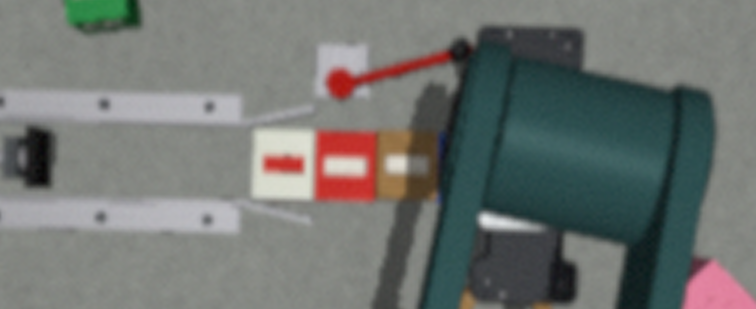

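The front is entering the parallel rails at x = 41 mm with the row in line, and the pushing force is steady at about 3-4 N.

```bash
python3 -m handwheel '[[0.26,[0,-3,0],[0,0,0]],[0.26,[0,-6,0],[0,0,0]],[0.26,[0,-9,0],[0,0,0]],[0.26,[0,-12,0],[0,0,0]],[0.26,[0,-15,0],[0,0,0]]]' | grep -E "pos|force"
python3 -m handwheel '[[0.26,[0,-3,0],[0,0,0]],[0.26,[0,-6,0],[0,0,0]],[0.26,[0,-9,0],[0,0,0]],[0.26,[0,-12,0],[0,0,0]],[0.26,[0,-15,0],[0,0,0]]]' | grep -E "pos|force"
python3 -m handwheel '[[0.26,[0,-3,0],[0,0,0]],[0.26,[0,-6,0],[0,0,0]],[0.26,[0,-9,0],[0,0,0]],[0.26,[0,-12,0],[0,0,0]],[0.26,[0,-15,0],[0,0,0]]]' | grep -E "pos|force"
python3 -m handwheel '[[0.26,[0,-3,0],[0,0,0]],[0.26,[0,-6,0],[0,0,0]],[0.26,[0,-9,0],[0,0,0]],[0.26,[0,-12,0],[0,0,0]],[0.26,[0,-15,0],[0,0,0]]]' | grep -E "pos|force"
python3 -c "
from h import *
go(-242,-2.2,.024)"
```

```text
position: [0.5403, -0.0504, 0.0245]
ft_force: [-0.4, -3.5, 1.3]
position: [0.5407, -0.0354, 0.0244]
ft_force: [-0.6, -3.6, 0.5]
position: [0.5411, -0.0204, 0.0245]
ft_force: [-0.3, -4.4, 1.1]
position: [0.5415, -0.0054, 0.0245]
ft_force: [0.7, -4.9, -0.1]
shift [1.000e-01 1.581e+02 5.000e-01] turn [-0.    0.   -0.01] lane now [-83.9  -2.1] z 24.5 F lane -4.84 t 15.08
```

```bash
python3 -m handwheel '[[0.26,[0,-3,0],[0,0,0]],[0.26,[0,-6,0],[0,0,0]],[0.26,[0,-9,0],[0,0,0]],[0.26,[0,-12,0],[0,0,0]],[0.26,[0,-15,0],[0,0,0]]]' | grep -E "pos|force"
python3 -m handwheel '[[0.26,[0,-3,0],[0,0,0]],[0.26,[0,-6,0],[0,0,0]],[0.26,[0,-9,0],[0,0,0]],[0.26,[0,-12,0],[0,0,0]],[0.26,[0,-15,0],[0,0,0]]]' | grep -E "pos|force"
python3 -m handwheel '[[0.26,[0,-3,0],[0,0,0]],[0.26,[0,-6,0],[0,0,0]],[0.26,[0,-9,0],[0,0,0]],[0.26,[0,-12,0],[0,0,0]],[0.26,[0,-15,0],[0,0,0]]]' | grep -E "pos|force"
python3 -m handwheel '[[0.26,[0,-3,0],[0,0,0]],[0.26,[0,-6,0],[0,0,0]],[0.26,[0,-9,0],[0,0,0]],[0.26,[0,-12,0],[0,0,0]],[0.26,[0,-15,0],[0,0,0]]]' | grep -E "pos|force"
python3 look.py top4
```

```text
position: [0.5419, 0.0096, 0.0245]
ft_force: [-0.1, -2.8, -0.2]
position: [0.5423, 0.0246, 0.0245]
ft_force: [0.8, -3.6, -0.2]
position: [0.5427, 0.0396, 0.0245]
ft_force: [-0.3, -4.5, 0.3]
position: [0.5431, 0.0546, 0.0245]
ft_force: [-0.2, -4.0, -0.4]
shift [1.000e-01 2.181e+02 4.000e-01] turn [-0.01  0.01 -0.01] lane now [-23.9  -2.1] z 24.5 F lane -4.01 t 16.75
x extent 84.6 160.9
91.0 83 y -23.9 23.5 0.9
102.0 79 y -23.9 23.5 0.1
113.0 92 y -23.9 23.5 0.7
124.0 86 y -24.1 23.5 -1.2
135.0 87 y -23.9 23.5 0.5
146.0 92 y -24.0 23.5 -1.0
157.0 80 y -24.1 23.5 -0.2
```

View pics/top4.png

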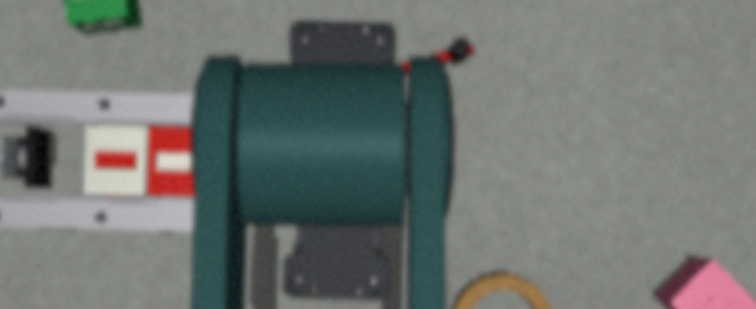

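The row is straight in the rails, with its front at about 161 mm. The pad looks to be at about 197 mm and cannot be nearer than 195. I'll approach slower and then feel for it.

```bash
python3 -m handwheel '[[0.26,[0,-2,0],[0,0,0]],[0.26,[0,-4,0],[0,0,0]],[0.26,[0,-6,0],[0,0,0]],[0.26,[0,-8,0],[0,0,0]],[0.26,[0,-10,0],[0,0,0]]]' | grep -E "pos|force"
python3 -m handwheel '[[0.26,[0,-2,0],[0,0,0]],[0.26,[0,-4,0],[0,0,0]],[0.26,[0,-6,0],[0,0,0]],[0.26,[0,-8,0],[0,0,0]],[0.26,[0,-10,0],[0,0,0]]]' | grep -E "pos|force"
python3 -m handwheel '[[0.26,[0,-0.5,0],[0,0,0]],[0.26,[0,-1,0],[0,0,0]],[0.26,[0,-1.5,0],[0,0,0]],[0.26,[0,-2,0],[0,0,0]]]' | grep -E "pos|force"
python3 -m handwheel '[[0.26,[0,-0.5,0],[0,0,0]],[0.26,[0,-1,0],[0,0,0]],[0.26,[0,-1.5,0],[0,0,0]],[0.26,[0,-2,0],[0,0,0]]]' | grep -E "pos|force"
python3 -m handwheel '[[0.26,[0,-0.5,0],[0,0,0]],[0.26,[0,-1,0],[0,0,0]],[0.26,[0,-1.5,0],[0,0,0]],[0.26,[0,-2,0],[0,0,0]]]' | grep -E "pos|force"
```

```text
position: [0.5434, 0.0644, 0.0245]
ft_force: [0.2, -3.6, 0.7]
position: [0.5437, 0.0745, 0.0245]
ft_force: [-0.7, -3.1, 0.2]
position: [0.5437, 0.0762, 0.0245]
ft_force: [-1.0, -4.1, 1.4]
position: [0.5438, 0.0783, 0.0245]
ft_force: [-1.2, -3.2, 0.9]
position: [0.5438, 0.0803, 0.0244]
ft_force: [-0.4, -3.3, -0.0]
```

```bash
python3 -m handwheel '[[0.26,[0,-0.5,0],[0,0,0]],[0.26,[0,-1,0],[0,0,0]],[0.26,[0,-1.5,0],[0,0,0]]]' | grep -E "pos|force"
python3 -m handwheel '[[0.26,[0,-0.5,0],[0,0,0]],[0.26,[0,-1,0],[0,0,0]],[0.26,[0,-1.5,0],[0,0,0]]]' | grep -E "pos|force"
```

```text
position: [0.5439, 0.0818, 0.0245]
ft_force: [-0.9, -3.7, 0.8]
position: [0.544, 0.0833, 0.0245]
ft_force: [-0.3, -3.4, 0.1]
```

```bash
python3 -m handwheel '[[0.26,[0,-0.5,0],[0,0,0]],[0.26,[0,-1,0],[0,0,0]],[0.26,[0,-1.5,0],[0,0,0]]]' | grep -E "pos|force"
```

```text
position: [0.5439, 0.0848, 0.0244]
ft_force: [-0.2, -4.7, -0.2]
```

```bash
python3 -m handwheel '[[0.26,[0,-0.5,0],[0,0,0]],[0.26,[0,-1,0],[0,0,0]]]' | grep -E "pos|force"
```

```text
position: [0.544, 0.0858, 0.0245]
ft_force: [-0.1, -3.2, -0.2]
```

```bash
python3 -m handwheel '[[0.26,[0,-0.5,0],[0,0,0]],[0.26,[0,-1,0],[0,0,0]]]' | grep -E "pos|force"
```

```text
position: [0.544, 0.0869, 0.0245]
ft_force: [0.1, -4.6, 1.2]
```

```bash
python3 -m handwheel '[[0.26,[0,-0.5,0],[0,0,0]],[0.26,[0,-1,0],[0,0,0]]]' | grep -E "pos|force"
```

```text
position: [0.5441, 0.0878, 0.0245]
ft_force: [-0.0, -3.3, -0.3]
```

```bash
python3 -m handwheel '[[0.26,[0,-0.5,0],[0,0,0]],[0.26,[0,-0.7,0],[0,0,0]]]' | grep -E "pos|force"
```

```text
position: [0.5441, 0.0886, 0.0245]
ft_force: [-0.2, -3.7, -0.8]
```

```bash
python3 -m handwheel '[[0.26,[0,-0.5,0],[0,0,0]],[0.26,[0,-1,0],[0,0,0]]]' | grep -E "pos|force"
```

```text
position: [0.5441, 0.0895, 0.0245]
ft_force: [0.2, -3.8, -1.0]
```

```bash
python3 -m handwheel '[[0.26,[0,-0.5,0],[0,0,0]],[0.26,[0,-0.7,0],[0,0,0]]]' | grep -E "pos|force"
```

```text
position: [0.5441, 0.0902, 0.0245]
ft_force: [-0.5, -3.2, -0.5]
```

```bash
python3 -m handwheel '[[0.26,[0,-0.5,0],[0,0,0]],[0.26,[0,-0.8,0],[0,0,0]]]' | grep -E "pos|force"
```

```text
position: [0.5441, 0.0908, 0.0245]
ft_force: [0.4, -3.8, -0.4]
```

```bash
python3 -m handwheel '[[0.26,[0,-0.5,0],[0,0,0]],[0.26,[0,-0.7,0],[0,0,0]]]' | grep -E "pos|force"
```

```text
position: [0.5442, 0.0911, 0.0245]
ft_force: [-0.8, -4.8, 0.6]
```

```bash
python3 -m handwheel '[[0.26,[0,-0.3,0],[0,0,0]],[0.26,[0,-0.6,0],[0,0,0]]]' | grep -E "pos|force"
```

```text
position: [0.5442, 0.0912, 0.0245]
ft_force: [-0.6, -7.0, 0.7]
```

```bash
python3 -m handwheel '[[0.26,[0,0,0],[0,0,0]],[0.26,[0,0,0],[0,0,0]]]' | grep -E "pos|force"
```

```text
position: [0.5442, 0.0912, 0.0245]
ft_force: [-0.1, -7.0, 0.1]
```

Contact: the force rose from about 3.7 N sliding to 7.0 N. I'm aiming for about 14 N in total.

```bash
python3 -m handwheel '[[0.26,[0,-0.4,0],[0,0,0]],[0.26,[0,-0.8,0],[0,0,0]],[0.26,[0,-0.8,0],[0,0,0]]]' | grep -E "pos|force"
```

```text
position: [0.5443, 0.0915, 0.0245]
ft_force: [-0.3, -7.9, 1.2]
```

```bash
python3 -m handwheel '[[0.26,[0,-0.3,0],[0,0,0]],[0.26,[0,-0.6,0],[0,0,0]],[0.26,[0,-0.6,0],[0,0,0]]]' | grep -E "pos|force"
```

```text
position: [0.5443, 0.0916, 0.0245]
ft_force: [-0.7, -9.6, 1.0]
```

```bash
python3 -m handwheel '[[0.26,[0,-0.4,0],[0,0,0]],[0.26,[0,-0.8,0],[0,0,0]],[0.26,[0,-0.8,0],[0,0,0]]]' | grep -E "pos|force"
```

```text
position: [0.5443, 0.0918, 0.0245]
ft_force: [0.2, -10.2, 0.7]
```

```bash
python3 -m handwheel '[[0.26,[0,-0.3,0],[0,0,0]],[0.26,[0,-0.6,0],[0,0,0]],[0.26,[0,-0.6,0],[0,0,0]]]' | grep -E "pos|force"
```

```text
position: [0.5443, 0.0919, 0.0245]
ft_force: [-0.0, -10.9, 1.5]
```

```bash
python3 -m handwheel '[[0.26,[0,-0.5,0],[0,0,0]],[0.26,[0,-1,0],[0,0,0]],[0.26,[0,-1.2,0],[0,0,0]]]' | grep -E "pos|force"
```

```text
position: [0.5444, 0.0921, 0.0246]
ft_force: [-0.1, -12.8, 2.2]
```

```bash
python3 -m handwheel '[[0.26,[0,-0.4,0],[0,0,0]],[0.26,[0,-0.8,0],[0,0,0]],[0.26,[0,-0.8,0],[0,0,0]]]' | grep -E "pos|force"
```

```text
position: [0.5444, 0.0924, 0.0246]
ft_force: [-1.4, -15.4, 1.3]
```

```bash
python3 -m handwheel '[[0.26,[0,0,0],[0,0,0]],[0.26,[0,0,0],[0,0,0]],[0.26,[0,0,0],[0,0,0]]]' | grep -E "pos|force|clock"
```

```text
clock: 22.8
position: [0.5444, 0.0924, 0.0246]
ft_force: [-0.1, -15.5, 1.5]
```

The press held steady at about 15.5 N in total, so about 11-12 N on the pad. Now I'll release slowly and back off.

```bash
python3 -m handwheel '[[0.26,[0,0.7,0],[0,0,0]],[0.26,[0,1.4,0],[0,0,0]],[0.26,[0,2.1,0],[0,0,0]],[0.26,[0,2.8,0],[0,0,0]],[0.26,[0,3.5,0],[0,0,0]]]' | grep -E "pos|force"
python3 -m handwheel '[[0.26,[0,0.7,0],[0,0,0]],[0.26,[0,1.4,0],[0,0,0]],[0.26,[0,2.1,0],[0,0,0]],[0.26,[0,2.8,0],[0,0,0]],[0.26,[0,3.5,0],[0,0,0]]]' | grep -E "pos|force"
python3 -m handwheel '[[0.26,[0,1,0],[0,0,0]],[0.26,[0,3,0],[0,0,0]],[0.26,[0,6,0],[0,0,0]],[0.26,[0,12,0],[0,0,0]],[0.26,[0,20,0],[0,0,0]]]' | grep -E "pos|force"
```

```text
position: [0.5443, 0.0921, 0.0245]
ft_force: [0.5, -6.6, -0.9]
position: [0.5441, 0.0912, 0.0245]
ft_force: [0.3, 0.4, -0.4]
position: [0.5436, 0.07, 0.0245]
ft_force: [-0.0, 0.1, 0.1]
```

Released. The row stays put and the force is zero. Next I'll raise the tool, shut the fingers and look again to get the gate angle.

```bash
python3 -m handwheel '[[0.1,[0,20,-15],[0,0,0]],[0,[0,50,-40],[0,0,0]],[0,[0,85,-75],[0,0,0]],[0,[0,90,-90],[0,0,0]],[0,[0,90,-90],[0,0,0]]]' 20 | grep -E "pos|force"
python3 -m handwheel '[[0,[25,0,0],[0,0,0]],[0,[60,0,0],[0,0,0]],[0,[95,0,0],[0,0,0]],[0,[113,0,0],[0,0,0]],[0,[113,0,0],[0,0,0]]]' | grep -E "pos|force"
python3 - <<'E'
from h import *
go(-98,-119,.032)
p,d=snapshot("top"); ci=camera_info("top")
cv2.imwrite("pics/top5.png",rect("top",ci,p[:,:,::-1],.06,.44,.66,-.24,.36,1/1.3))
P=deproj("top",ci,d); L=lane(P)
m=(P[...,2]>.056)&(P[...,2]<.066)&(abs(L[...,1])<40)&(L[...,0]>-20)&(L[...,0]<230)
print(L[m].min(0),L[m].max(0)); 
for c in np.arange(25,205,20):
    t=L[m&(abs(L[...,0]-c)<10)]; print(c,t[:,1].min().round(1),t[:,1].max().round(1))
E
```

```text
position: [0.5444, -0.0235, 0.1204]
ft_force: [0.5, 0.1, 0.9]
position: [0.6561, -0.0227, 0.1117]
ft_force: [-0.7, -0.8, -0.5]
shift [ 2.  -0.1 79.7] turn [-0.05  0.09  0.01] lane now [ -98.1 -117.1] z 111.7 F lane -0.79 t 24.88
[ 22.75530432 -26.5861149 ] [203.94855214  23.53568011]
25 -24.0 23.5
45 -24.0 23.5
65 -26.5 23.5
85 -26.6 21.0
105 -26.5 23.5
125 -24.0 23.5
145 -24.0 23.5
165 -24.0 23.5
185 -24.0 23.5
```

View pics/top5.png

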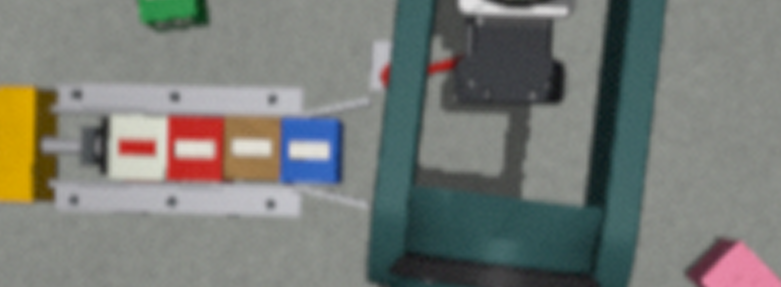

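The row is home: tail at x = 23 mm and white up against the pad at column 107. Now I'll descend outside the knob.

```bash
python3 -m handwheel '[[0,[5,0,20],[0,0,0]],[0,[5,0,45],[0,0,0]],[0,[5,0,70],[0,0,0]],[0,[5,0,78],[0,0,0]],[0,[5,0,78],[0,0,0]]]' | grep -E "pos|force|width"
python3 -m handwheel '[[0,[0,0,0],[0,0,0]]]' | grep -E "pos|force|width"
python3 -c "
from h import *
go(-110,-82.2,.034)"
```

```text
position: [0.6554, -0.0224, 0.0325]
ft_force: [0.2, 0.1, -0.2]
gripper_width: 0.0004
position: [0.6583, -0.0228, 0.0365]
ft_force: [0.4, 0.4, -0.5]
gripper_width: 0.0001
shift [-37.1  11.8   2.6] turn [-0.02  0.06  0.  ] lane now [ -98.2 -119.3] z 36.5 F lane 0.43 t 25.43
```

```bash
python3 -m handwheel '[[0,[-12,5,0],[0,0,0]],[0,[-25,9,0],[0,0,0]],[0,[-38,12,0],[0,0,0]],[0,[-50,13,0],[0,0,0]],[0,[-60,13,0],[0,0,0]]]' | grep -E "pos|force|width"
python3 - <<'E'
from h import *
go(-111,-48,.034)
p,d=snapshot("scene"); cv2.imwrite("pics/s2.png",cv2.resize(p[100:320,150:470,::-1],None,fx=2.4,fy=2.4))
E
```

```text
position: [0.6, -0.0346, 0.0396]
ft_force: [0.9, 1.4, -0.8]
gripper_width: 0.0004
shift [-13.4  -0.5   5.6] turn [-0.   -0.34 -0.02] lane now [-111.5  -61.4] z 39.6 F lane 1.45 t 25.85
```

View pics/s2.png

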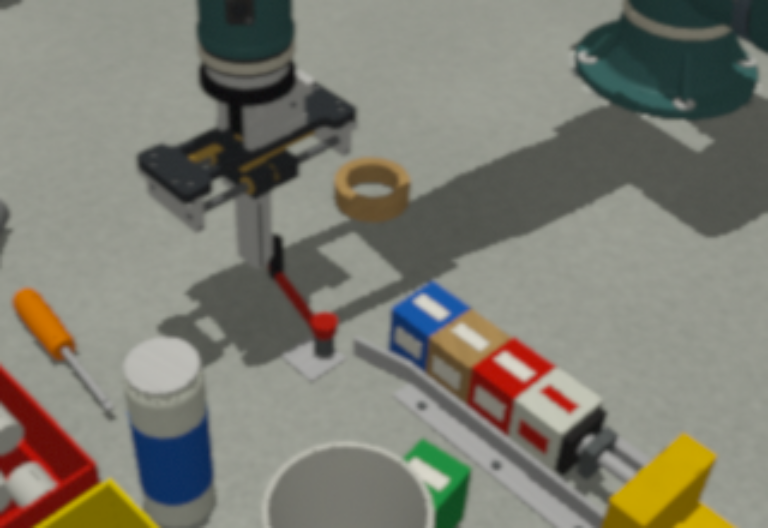

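The gate is swinging, with the knob at (277,250) ahead of the fingers. The row is seated on the pad at (580,440).

```bash
python3 -m handwheel '[[0,[-12,0,0],[0,0,0]],[0,[-27,-4,0],[0,0,0]],[0,[-40,-9,0],[0,0,0]],[0,[-51,-17,0],[0,0,0]],[0,[-62,-26,0],[0,0,0]]]' | grep -E "pos|force|width"
python3 -c "
from h import *
go(-62,19,.034)"
```

```text
position: [0.539, -0.0072, 0.0391]
ft_force: [0.1, -0.6, 0.6]
gripper_width: 0.0007
shift [-18.7 -23.7   5. ] turn [ 0.06 -0.31 -0.04] lane now [-85.8   0.4] z 39.1 F lane -0.64 t 26.32
```

```bash
python3 -m handwheel '[[0,[-7,-8,0],[0,0,0]],[0,[-13,-16,0],[0,0,0]],[0,[-18,-24,0],[0,0,0]],[0,[-22,-32,0],[0,0,0]],[0,[-25,-40,0],[0,0,0]]]' | grep -E "pos|force|width"
python3 - <<'E'
from h import *
go(-35,28,.034)
p,d=snapshot("scene"); cv2.imwrite("pics/s3.png",cv2.resize(p[100:320,150:470,::-1],None,fx=2.4,fy=2.4))
E
```

```text
position: [0.5137, 0.0346, 0.0369]
ft_force: [-0.0, -1.1, -0.4]
gripper_width: 0.0001
shift [-1.3 -9.7  2.9] turn [ 0.   -0.05 -0.  ] lane now [-44.7  26.7] z 36.9 F lane -1.13 t 26.73
```

View pics/s3.png

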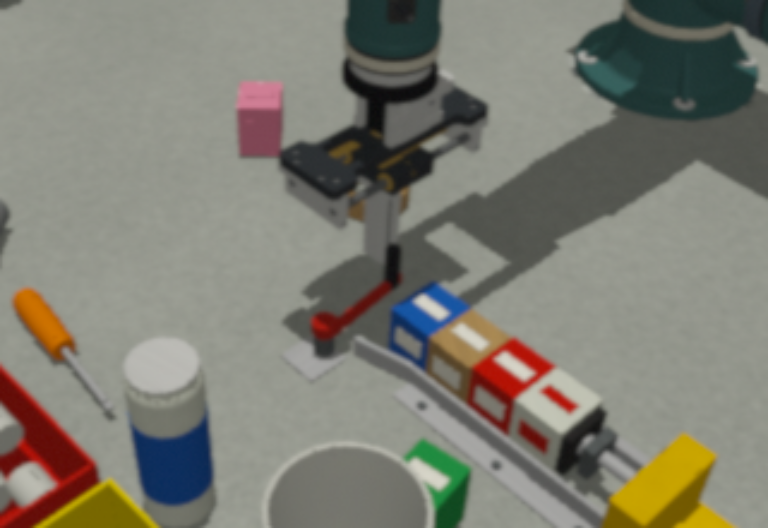

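Nearly shut. I'll press it to the end, watching the force.

```bash
python3 -m handwheel '[[0,[-0.5,-2,0],[0,0,0]],[0,[-1,-4,0],[0,0,0]],[0,[-1,-6,0],[0,0,0]],[0,[-1,-8,0],[0,0,0]]]' | grep -E "pos|force|width"
python3 -m handwheel '[[0,[0,-0.7,0],[0,0,0]],[0,[0,-1.4,0],[0,0,0]]]' | grep -E "pos|force|width"
```

```text
position: [0.5127, 0.0418, 0.0362]
ft_force: [-0.5, -0.9, 0.9]
gripper_width: 0.0004
position: [0.5127, 0.0432, 0.0362]
ft_force: [-0.6, -0.7, -0.3]
gripper_width: 0.0004
```

```bash
python3 -m handwheel '[[0,[0,-0.7,0],[0,0,0]],[0,[0,-1.4,0],[0,0,0]]]' | grep -E "pos|force|width"
```

```text
position: [0.5127, 0.0439, 0.0363]
ft_force: [-1.1, -3.1, 0.2]
gripper_width: 0.0002
```

```bash
python3 -m handwheel '[[0,[0,-0.7,0],[0,0,0]],[0,[0,-1.2,0],[0,0,0]],[0,[0,-1.2,0],[0,0,0]]]' | grep -E "pos|force|width"
```

```text
position: [0.5127, 0.044, 0.0363]
ft_force: [-0.4, -7.1, -0.7]
gripper_width: 0.0005
```

The force rose from 0.7 to 7 N with almost no motion, so the gate is on its end stop. I'll back off and check.

```bash
python3 -m handwheel '[[0,[0,1.5,0],[0,0,0]],[0,[0,3,0],[0,0,0]],[0,[0,6,0],[0,0,0]],[0,[0,15,0],[0,0,0]],[0,[0,30,0],[0,0,0]]]' | grep -E "pos|force"
python3 -m handwheel '[[0,[0,20,-10],[0,0,0]],[0,[0,50,-35],[0,0,0]],[0,[0,80,-70],[0,0,0]],[0,[0,110,-100],[0,0,0]],[0,[0,110,-100],[0,0,0]]]' | grep -E "pos|force"
python3 -m handwheel '[[0,[-35,0,0],[0,0,0]],[0,[-70,0,0],[0,0,0]],[0,[-105,0,0],[0,0,0]],[0,[-120,0,0],[0,0,0]],[0,[-120,0,0],[0,0,0]]]' | grep -E "pos|force"
python3 - <<'E'
from h import *
go(0,0,.2)
p,d=snapshot("top"); ci=camera_info("top"); cv2.imwrite("pics/top6.png",cv2.resize(p[150:290,125:395,::-1],None,fx=2.9,fy=2.9,interpolation=cv2.INTER_CUBIC))
P=deproj("top",ci,d); L=lane(P)
m=(P[...,2]>.056)&(P[...,2]<.066)&(abs(L[...,1])<40)&(L[...,0]>0)&(L[...,0]<230)
print("row",L[m].min(0),L[m].max(0))
for c in np.arange(25,205,20):
    t=L[m&(abs(L[...,0]-c)<10)]; print(c,t[:,1].min().round(1),t[:,1].max().round(1))
m=(P[...,2]>.05)&(P[...,2]<.066)&(L[...,0]>-40)&(L[...,0]<0)&(abs(L[...,1])<90)
print("knob top pts",L[m].mean(0),m.sum())
g=(P[...,2]>.016)&(P[...,2]<.03)&(L[...,0]>-45)&(L[...,0]<0)&(L[...,1]>-50)&(L[...,1]<22)
print("bar slope", np.polyfit(L[g][:,1],L[g][:,0],1))
r=finder.place_of("top","gate_knob"); E=ci["extrinsics"]
for x in r[:2]: print(x["confidence"],lane((np.array(x["centre"])-E[:3,3])@E[:3,:3]))
p,d=snapshot("scene"); cv2.imwrite("pics/s4.png",cv2.resize(p[100:350,150:470,::-1],None,fx=2.3,fy=2.3))
E
```

```text
position: [0.5124, 0.0164, 0.0366]
ft_force: [-0.5, -0.5, -0.5]
position: [0.5124, -0.0993, 0.1432]
ft_force: [0.9, -0.0, 0.9]
position: [0.3867, -0.0903, 0.1359]
ft_force: [0.6, 0.7, 0.0]
shift [ 150.1 -173.1  -64. ] turn [-0.04  0.03 -0.06] lane now [-172.9  150.4] z 135.9 F lane 0.68 t 28.95
row [ 22.57875209 -26.50528612] [205.39185423  23.53483281]
25 -23.9 23.5
45 -24.0 23.5
65 -26.5 23.5
85 -26.5 21.0
105 -26.4 23.5
125 -24.0 23.5
145 -24.1 23.5
165 -24.0 23.5
185 -24.0 23.5
knob top pts [-19.22697466  28.73169447] 22
bar slope [-1.21802758e-02 -1.89735146e+01]
0.51 [-22.12788592  26.06880701]
```

View pics/top6.png

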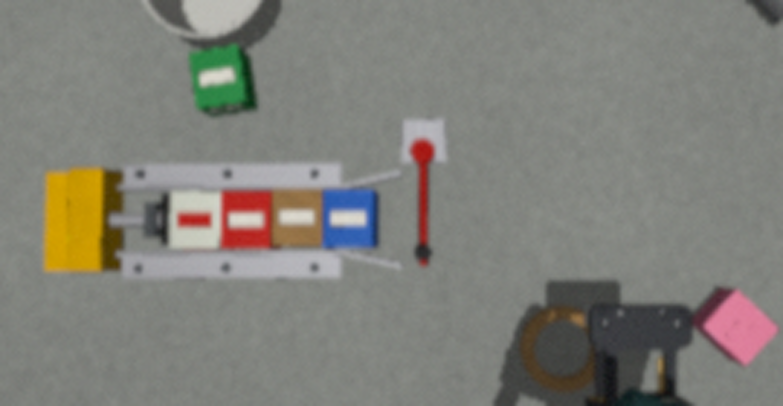

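View pics/s4.png

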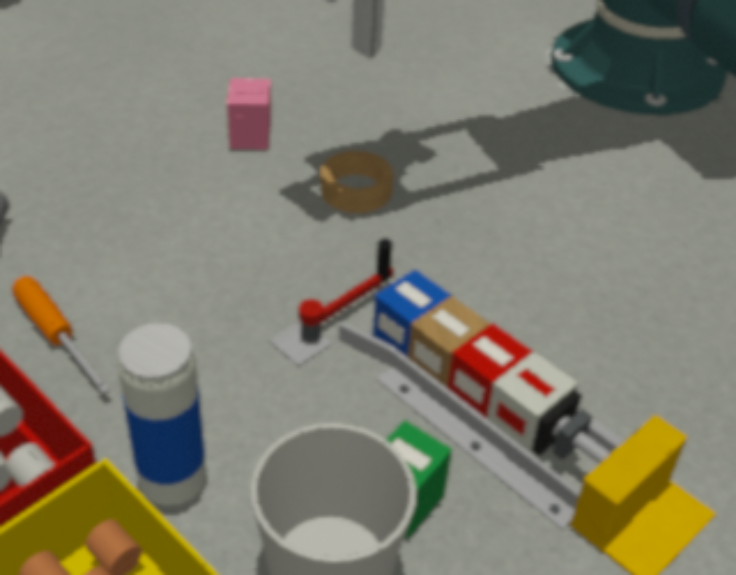

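The top view shows the gate square across the mouth (bar at column 423, knob at (422,252)), the row straight, and white touching the pad at column 165. The robot is clear of everything.

```bash
python3 -m handwheel '[[0,[0,0,0],[0,0,0]],[0,[0,0,0],[0,0,0]]]'; python3 -c "
from workcell import ticket
print(ticket.hand_in())"
```

```text
clock: 29.27
position: [0.3901, -0.0909, 0.1363]
eef_rot: [-180.0, 0.0, -1.5]
ft_force: [-0.8, 0.4, 0.2]
gripper_width: 0.0002
the job is handed in; nothing more can be done
None
```

The row is in the lane, pressed home against the pad and resting on it, and the gate is shut. I handed the job in at about 29 s of the 67 s allowed; no verdict is reported.

- **Closing up:** I squared each carton onto the lane's centre line with a 3 N squeeze and no deliberate lift. On the white carton alone the vertical force read 4.4 N while it was gripped. I then pushed the row together from the blue tail while its front was still about 50 mm outside the mouth.
- **Sliding in and pressing:** The row slid in at about 3–5 N. The force rose at the pad and I held it steady at about 15.5 N in total. That puts roughly 11–12 N on the pad, an estimate made by subtracting the sliding force. I released it slowly.
- **Gate:** I swung it by its knob until the force climbed to about 7 N with almost no movement, then backed the robot off.

**Last checks:** The top camera puts the row at lane x = 23 to about 200 mm. The white carton touches the pad, and the sides are in line to within one pixel (2.5 mm). The knob is at (-19, 29) mm against a nominal (-20, 30), and the bar is square to within 0.7°. The stop and the nearby bystanders look unmoved, and the robot is touching nothing.

**Disagreements:** The top and wrist cameras differed by about 2.5 mm sideways, so I corrected for it using where the cartons ended up after squeezing. The trained finder placed the knob about 3 mm from the depth reading, with a confidence of 0.51; I relied on the depth reading and the felt end stop.

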